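# Press the serving board's end cap home with the trigger clamp, then free the clamp

### The arm

A 6-joint arm with a two-finger parallel gripper is mounted at the origin on the work surface. World frame = base frame: x ahead of the robot, y to its left, z up, the work surface at z = 0. Lengths are in m, angles in rad, forces in N, time in s.
With the tool pointing down it reaches from about 0.35 to 0.85 m from the base axis. Payload 8.1 kg.
Tool frame: the origin (TCP) lies at the centre of the arm's flange, where the gripper is bolted on; the fingertips stand 186 mm ahead of it and the grasp point (between the pads) lies 167 mm ahead of it; z points along the fingers, y is the line along which they close (so a half turn about z gives the same grasp; the last joint's range is limited). The gripper opens to 93 mm and grips with 3 to 60 N. Pads are 15 mm wide; open, the fingers measure 128 mm over their backs; the gripper's body (75 mm by 188 mm) begins 65 mm behind the grasp point.
Start: joints at [-1.39, 0.13, 1.488, -0, 1.523, -0.085], TCP at [0.158, -0.579, 0.405] pointing down, gripper open.
Joint ranges: [-2.96, 2.96], [-0.89, 2.26], [0.02, 2.5], [-1.34, 4.48], [0, 2.73], [-2.66, 2.66]. Speed limits (rad/s): [2.39, 2.39, 2.79, 3.14, 3.14, 3.14].

### API

Orientations are given as a rotation vector (axis times angle).
In Python, from plant import robot gives the robot as it stands.
- The arm moves only by the tool apply_moves, never from a script. Its argument "series" is a list of rows, each a list of 2 entries, a list of its own where there are three numbers: the shift along the tool's x, y, z in mm, then the turn, a rotation vector about the tool's x, y, z in rad. A call has 1 to 12 rows; each row shifts and turns the commanded pose from where the row before left it, along the tool's axes as they then stand; what a row does not reach is not made up. A row lasts 1/12 s, in which the tool goes at most 41.7 mm and 7.16 degrees, less where a joint would pass 70% of its speed; a pose out of reach is approached as far as the arm can. A call is refused whole if a number of a shift passes 41.7 or a number of a turn 0.125, either way. A call with a gripper value outside its range is refused whole. "claw" is the opening, from 0 (shut) to 1 (fully open), set as the call begins (left out, the last holds). The fingers move at their own pace and stop on an object; "newtons" is the grip in N (left out, the last holds). Time passes only in rows, so rows that do not move let the fingers close. It gives the time, the measured TCP pose, the force, the opening and the grip force at its end, in the units of the state.
- robot.read_state(): the state, without advancing time (a new reading comes with each control period).
- robot.read_camera(name): name is "side" or "top" or "wrist"; returns (picture, depth): 420x560x3 uint8, blue, green, red; 420x560 float32, m along the optical axis (not along the pixel's ray), 0 where there is no reading.
- robot.calibration(name): a dict with "fx", "fy", "cx", "cy" (pixels), "extrinsics" (4x4, takes a point from world to camera coordinates). Camera axes: x right, y down, z forward; pixel columns grow to the right and rows downward; lengths in m; the calibration is good to about 2 mm. A picture is of the moment at which its call begins: read the wrist's pose just before it. calibration takes no time and is no camera call; for the wrist camera it gives the pose at the moment of the call.
- robot.close_job(): hands the job in; it is judged then, once.
The state is a dict: "t": time; "q": joint angles; "dq": joint speeds; "joint_torque": joint torques, N m; "tool_pos": TCP position; "orientation": TCP orientation; "force": force on the tool from outside, world axes, zero at the start; "wrist_torque": the same for the moment, N m; "opening": finger opening in m; "gripper_force": force on a finger pad.
Only numpy, scipy, OpenCV 4.12 (cv2) and the standard library are available. Lean on these libraries where they do the work, as an engineer would, in place of code of your own. Each camera call takes 0.05 s, during which the arm holds its last target. There are 200 camera calls.

### The job

Pump the bar clamp's trigger until its jaw has pushed the dark end cap fully home against the serving board, and keep the last squeeze on firmly for about a second, without crushing the wood. Then press the jaw's red release lever and slide the jaw all the way back, leaving the cap closed up and the trigger released. Work the cap only through the clamp, be gentle with the lever, and leave the other things on the worktop where they are.

Things in the scene. Friction and masses are not known exactly. Their poses are not given: they have to be found in the camera images.
- clamp: bar clamp on a brown plinth 500 x 200 x 20 mm fixed to the worktop. Origin on the worktop; x = clamping direction, from trigger to board, y across, z up; plinth from x -200 to +300 mm. Along x: black pump housing (x -165 to -73, y +-37, top 60 mm up) with the orange trigger hinged at x -120, 50 mm up; orange sliding jaw; board
- trigger (a joint): trigger angle in rad: 0 at rest, leaning 0.25 rad away from the board; 0.50 at its end stop. Pushed to clamp +x it drives the jaw; the first 0.12 rad are idle. A full stroke advances the jaw about 17 mm. It springs back when let go and must return below 0.03 before the next stroke; two to four strokes are needed
- trigger_tip (a point): centre of the trigger's freely turning black grip roller (14 mm thick, 44 mm wide across the clamp), 90 mm from the hinge, 137 mm up at rest; a stroke moves it 45 mm almost level along clamp +x. 60 mm free below it on the side away from the board. Return spring 1.5 N at rest to 3 N; the jaw pushes with twice the rest, less 2 to 6 N of ratchet drag
- jaw (a joint): travel of the orange jaw along clamp +x in m: 0 fully back, limit 0.068. A ratchet with 8 mm teeth holds it between strokes (it slips back less than 8 mm) and bars it from sliding back until the release lever is pressed; then it slides with 1.5 N of friction
- pad: black rubber pad on the jaw's face, 10 x 86 x 26 mm, gives up to 5 mm under load; origin: the clamp's origin shifted along clamp x by the jaw's travel
- pad_face (a point): centre of the rubber pad's front face, 59 mm above the worktop
- lever (a joint): release lever angle in rad: 0 at rest (latched), 0.28 fully pressed; the latch is clear of the teeth from 0.15 and drops in again when let go. It rides on the jaw and may flick up to 0.15 as the jaw ratchets forward
- lever_plate (a point): middle of the top of the release lever's red thumb plate (36 mm along the clamp, 44 across, 98 mm up), on the jaw. Press straight down: 1 to 3 N, latch clear from about 6 mm, stop at 9 to 12 mm (several N more while still tight). A red lip 9 mm high at the plate's trigger end, inner face 16 mm from this point, lets a fingertip drag the jaw to clamp -x with the plate kept down
- board: light serving board with dark stripes, 150 x 120 x 20 mm, lying against a dark stop; fixed. Origin at the middle of the lower edge of its end face that meets the cap, 46 mm above the worktop; x axis along the clamp's x, away from the cap
- endcap (a joint): gap in m still open between the dark end cap and the board; 0 fully home. The cap stays where it is pushed. Pushing it along takes 7 to 10 N at the trigger's roller; once home the push rises about 3 N per mm of roller: 17 to 20 N at the roller is a firm squeeze, under 15 N too weak, over 23 N short of the trigger's end stop crushes the wood
- cap_face (a point): centre of the outer face of the dark wooden end cap (24 mm thick, 120 mm wide, 20 mm high), which the pad pushes on; the cap sits on two light dowels
- glue: yellow glue bottle, 38 mm across, 110 mm tall, standing on the plinth beside the board; origin at the centre of its underside
- mallet: small hammer lying beyond the clamp; origin underneath it
- mug: blue mug, 80 mm across, 90 mm tall; origin at the centre of its underside
- bowl: white bowl, 130 mm across, 60 mm tall; origin at the centre of its underside
- tape: blue roll of tape lying flat, 90 mm across, 24 mm tall; origin at the centre of its underside
- jam: amber jam jar, 68 mm across, 90 mm tall; origin at the centre of its underside
- sanding_block: cork sanding block 90 x 60 x 35 mm; origin at the centre of its underside

How it is judged:
By the outcome, as a careful person would: the job done as asked, in the order asked, and still so for the second after the job is handed in, with the robot touching nothing.
It also fails if it takes over 69 s, if anything falls off the work surface, if the arm or the gripper's body presses on something with over 40 N, if the wrist force passes 120 N, or if a joint passes its speed limit or range.

## Working session

There is one attempt and no reset: what is moved stays moved. The work goes in short steps, Python scripts to look and compute and a tool call to move; the robot and the scene stay as the last step left them, time stands still between calls to the robot, and variables do not carry over. Pictures are saved under pics/ and viewed, at most 10 in all, crops included, and the job is handed in when it is done.

Besides the shell and the picture viewer there is one more tool, called after "Request:" as name(argument=value, ...) on one line, values as JSON. apply_moves: Moves the arm, as the interface text tells. Its arguments: {"type":"object","properties":{"series":{"type":"array"},"claw":{"type":"number"},"newtons":{"type":"number"}},"required":["series"]}

```bash
mkdir -p pics; ls
cat > h.py <<'E'
import numpy as np, cv2
from plant import robot
def grab(n,f=None):
    K=robot.calibration(n); im,d=robot.read_camera(n)
    if f: cv2.imwrite('pics/'+f,im)
    return im,d,K
def pts(d,K):
    v,u=np.indices(d.shape); c=np.stack([(u-K['cx'])/K['fx']*d,(v-K['cy'])/K['fy']*d,d],-1)
    E=np.array(K['extrinsics']); return (c-E[:3,3])@E[:3,:3]
E
python3 - <<'E'
from h import *
s=robot.read_state(); print(s)
for n in ('top','side'):
    im,d,K=grab(n,n+'1.png'); np.save(n+'.npy',pts(d,K)); print(n,(d>0).mean(),np.round(np.linalg.inv(K['extrinsics']),3))
E
```

```text
pics
{'t': 0.0, 'q': array([-1.39039735e+00,  1.31189588e-01,  1.48927625e+00, -2.48409383e-05,
        1.52303105e+00, -8.54105580e-02]), 'dq': array([-0.0011747 ,  0.0011763 , -0.00069728, -0.00053046, -0.00012147,
        0.00014046]), 'joint_torque': array([ 1.69425439e-04, -5.59841573e+01, -4.91759777e+01,  7.70305004e-02,
        3.56613554e-02, -1.34834236e-04]), 'tool_pos': array([ 0.15758316, -0.57869509,  0.40367183]), 'orientation': array([-3.11200303e+00, -4.16054514e-01,  1.80829953e-04]), 'force': array([ 0.03289322, -0.69256376,  0.51895344]), 'wrist_torque': array([ 0.05407458, -0.00337862, -0.00222949]), 'gripper_force': 0.0, 'opening': 0.09301118722483688}
top 0.9959481292517007 [[-6.000e-02 -9.760e-01  2.090e-01  2.840e-01]
 [-9.980e-01  5.900e-02 -1.300e-02  1.100e-02]
 [ 1.000e-03 -2.100e-01 -9.780e-01  1.558e+00]
 [ 0.000e+00  0.000e+00  0.000e+00  1.000e+00]]
side 0.9958801020408163 [[-0.921 -0.206  0.33   0.206]
 [-0.389  0.511 -0.767  0.899]
 [-0.01  -0.835 -0.551  0.772]
 [ 0.     0.     0.     1.   ]]
```

View pics/top1.png

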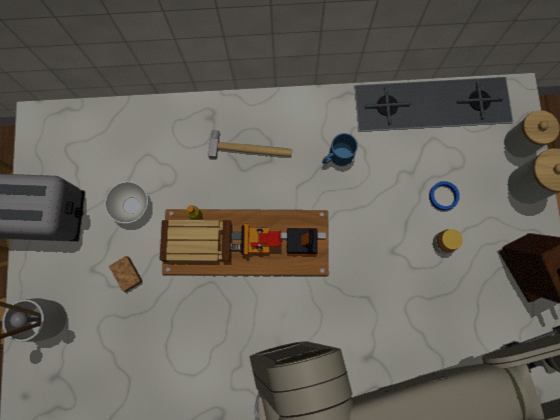

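View pics/side1.png

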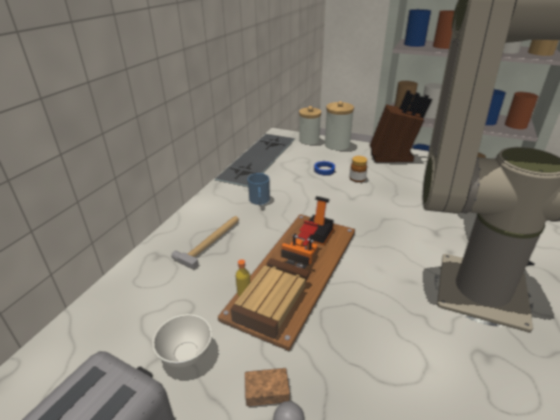

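The top view shows the plinth at about (163,210)-(328,277), with the board at left (+y), the red lever plate near (268,240) and the trigger housing near (303,240). Clamp +x is therefore roughly world +y. Next I'll measure it.

Run:
```python
from h import *
im=cv2.imread('pics/top1.png'); P=np.load('top.npy'); hsv=cv2.cvtColor(im,cv2.COLOR_BGR2HSV)
roi=np.zeros(im.shape[:2],bool); roi[195:290,150:340]=1
H,S,V=[hsv[...,i].astype(int) for i in range(3)]
Z=P[...,2]
br=roi&(Z>.012)&(Z<.03)&(S>80)
xy=P[br][:,:2]
r=cv2.minAreaRect(xy.astype(np.float32)*1000); print('plinth',r,br.sum()); print(cv2.boxPoints(r).round(1))
red=roi&((H<5)|(H>172))&(S>190)&(V>110)&(Z>.07)
org=roi&(H>5)&(H<16)&(S>190)&(V>140)&(Z>.05)
for n,m in (('red',red),('org',org)):
    q=P[m]; print(n,m.sum(),np.median(q,0).round(4),q.min(0).round(4),q.max(0).round(4))
# the same with side
im=cv2.imread('pics/side1.png'); P=np.load('side.npy'); hsv=cv2.cvtColor(im,cv2.COLOR_BGR2HSV)
H,S,V=[hsv[...,i].astype(int) for i in range(3)]; Z=P[...,2]
roi=np.zeros(im.shape[:2],bool); roi[190:350,220:360]=1
br=roi&(Z>.012)&(Z<.03)&(S>80)
r=cv2.minAreaRect(P[br][:,:2].astype(np.float32)*1000); print('plinth side',r,br.sum()); print(cv2.boxPoints(r).round(1))
red=roi&((H<5)|(H>172))&(S>190)&(V>110)&(Z>.07)
org=roi&(H>5)&(H<16)&(S>190)&(V>140)&(Z>.05)
for n,m in (('red',red),('org',org)):
    q=P[m]; print(n,m.sum(),np.median(q,0).round(4),q.min(0).round(4),q.max(0).round(4))
dk=roi&(Z>.11)&(V<70); print('roller',dk.sum(),np.median(P[dk],0).round(4), P[dk].min(0).round(4),P[dk].max(0).round(4))
a=cv2.resize(cv2.imread('pics/top1.png')[200:285,155:335],None,fx=4,fy=4,interpolation=2); cv2.imwrite('pics/c1.png',a)
```

```text
plinth ((494.8125915527344, 123.46714782714844), (498.31707763671875, 199.90646362304688), 86.0906982421875) 5817
[[ 378.1 -118.3]
 [ 577.5 -131.9]
 [ 611.5  365.2]
 [ 412.1  378.9]]
red 276 [0.4882 0.0469 0.0977] [0.2842 0.0109 0.0878] [0.5097 0.1027 1.5578]
org 1 [0.4521 0.1214 0.0866] [0.4521 0.1214 0.0866] [0.4521 0.1214 0.0866]
plinth side ((590.8521118164062, 119.4244384765625), (502.1272888183594, 392.59027099609375), 86.44773864746094) 3923
[[ 379.4 -119. ]
 [ 771.2 -143.3]
 [ 802.3  357.8]
 [ 410.5  382.2]]
red 6 [0.4758 0.0345 0.097 ] [0.4738 0.0332 0.0946] [0.4866 0.0478 0.0977]
org 299 [0.4833 0.0665 0.0811] [ 0.4503 -0.0647  0.0561] [0.5326 0.129  0.1307]
roller 27 [ 0.4761 -0.0614  0.14  ] [ 0.2062 -0.0666  0.136 ] [0.4953 0.8989 0.7717]
```

View pics/c1.png

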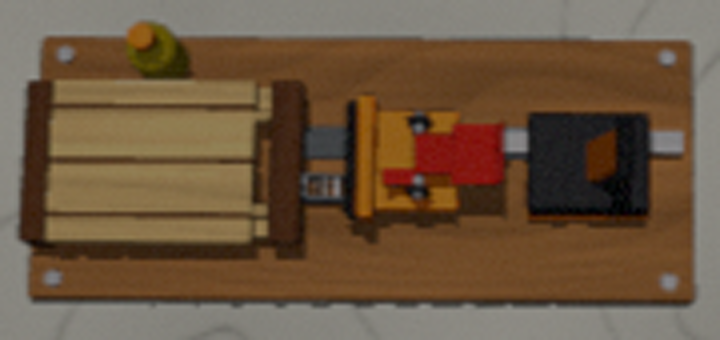

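Request:
apply_moves(series=[[[0,0,0],[0,0,-0.1237]],[[0,0,0],[0,0,-0.1237]],[[0,0,0],[0,0,-0.1237]],[[0,0,0],[0,0,-0.1237]],[[0,0,0],[0,0,-0.1237]],[[0,0,0],[0,0,-0.1237]],[[0,0,0],[0,0,-0.1237]],[[0,0,0],[0,0,-0.1237]],[[0,0,0],[0,0,-0.1237]],[[0,0,0],[0,0,-0.1237]]], claw=0, newtons=40)

```text
t: 0.93
tool_pos: [0.1576, -0.5788, 0.4041]
orientation: [-2.288, -2.151, -0.001]
force: [-0.6, 0.1, 0.3]
opening: 0.0308
gripper_force: 0.0
```

Request:
apply_moves(series=[[[20,12,0],[0,0,0]],[[32,19,0],[0,0,0]],[[32,19,0],[0,0,0]],[[32,19,0],[0,0,0]],[[32,19,0],[0,0,0]],[[32,19,0],[0,0,0]],[[32,19,0],[0,0,0]],[[32,19,0],[0,0,0]],[[32,19,0],[0,0,0]],[[32,19,0],[0,0,0]],[[32,19,0],[0,0,0]],[[30,18,0],[0,0,0]]])

```text
t: 1.93
tool_pos: [0.4029, -0.2228, 0.4045]
orientation: [-2.295, -2.145, -0.0]
force: [1.0, -0.5, 1.4]
opening: 0.0005
gripper_force: 0.0
```

Run:
```python
from h import *
s=robot.read_state(); print(s['tool_pos'],s['force'])
im,d,K=grab('wrist','w1.png'); P=pts(d,K); np.save('w1.npy',P)
print(np.round(np.linalg.inv(K['extrinsics']),3))
```

```text
[ 0.40287942 -0.22278396  0.40453264] [ 1.01784714 -0.45105502  1.38871364]
[[ 0.998 -0.065 -0.021  0.409]
 [-0.068 -0.955 -0.288 -0.142]
 [-0.002  0.289 -0.957  0.384]
 [ 0.     0.     0.     1.   ]]
```

View pics/w1.png

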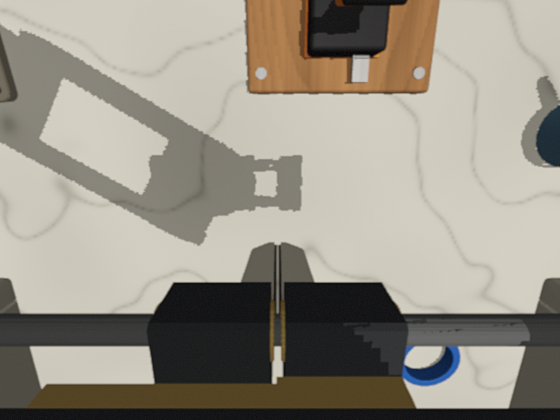

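The wrist view shows the plinth's end edge at corners (248,92) and (428,92), and the roller cut off at the top near (380,0). I'll move closer so the roller and lever come into view.

Request:
apply_moves(series=[[[30,17,0],[0,0,0]],[[30,17,0],[0,0,0]],[[30,17,10],[0,0,0]],[[20,12,20],[0,0,0]],[[10,5,10],[0,0,0]],[[0,0,0],[0,0,0]],[[0,0,0],[0,0,0]]])

```text
t: 2.57
tool_pos: [0.4778, -0.1097, 0.3638]
orientation: [-2.293, -2.145, 0.003]
force: [0.2, -0.5, 0.6]
opening: 0.0005
gripper_force: 0.0
```

Run:
```python
from h import *
s=robot.read_state(); print(s['tool_pos'],s['force'])
im,d,K=grab('wrist','w2.png'); P=pts(d,K); np.save('w2.npy',P)
H,S,V=[a.astype(int) for a in cv2.split(cv2.cvtColor(im,cv2.COLOR_BGR2HSV))]
Z=P[...,2]; u=np.array([.0683,.9977]); w=np.array([-.9977,.0683]); o=np.array([.4914,.0736])
C=np.stack([(P[...,:2]-o)@u,(P[...,:2]-o)@w],-1)*1000
def rep(n,m):
    q=np.c_[C[m],Z[m]*1000]; print(n,m.sum(),np.median(q,0).round(1) if len(q) else'',np.percentile(q,[2,98],axis=0).round(1).tolist() if len(q) else '')
near=np.indices(Z.shape)[0]<300
rep('roller',near&(Z>.125)&(Z<.16)&(V<90)&(abs(C[...,0]+130)<50))
rep('red',near&((H<5)|(H>172))&(S>150)&(V>60)&(Z>.085)&(Z<.115))
rep('plinth',near&(Z>.012)&(Z<.03)&(S>70)&(C[...,0]<-150))
rep('housing',near&(Z>.055)&(Z<.066)&(V<80)&(C[...,0]<-50))
```

```text
[ 0.47777057 -0.10970778  0.36381295] [ 0.20400441 -0.5081333   0.60999533]
roller 1348 [-140.6    0.7  142.9] [[-148.2, -20.1, 138.3], [-135.0, 21.6, 145.0]]
red 2789 [-41.9   1.7  97.7] [[-57.0, -18.9, 96.0], [-28.6, 22.0, 109.0]]
plinth 6777 [-181.7  -31.6   20. ] [[-255.7, -267.4, 15.3], [-151.6, 96.4, 27.9]]
housing 6529 [-105.5   -3.5   59.8] [[-249.4, -253.1, 56.5], [-74.5, 36.3, 63.6]]
```

View pics/w2.png

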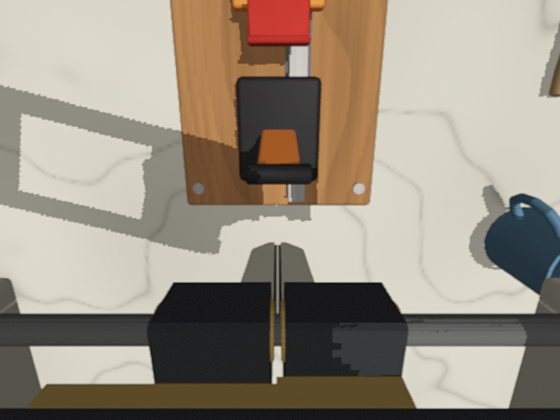

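The wrist view confirms the clamp frame: roller at (280,173), housing around (280,130), red lever plate at (280,20). I'll lower behind the roller and start stroke 1.

Request:
apply_moves(series=[[[0,0,20],[0,0,0]],[[0,0,25],[0,0,0]],[[0,0,20],[0,0,0]],[[10,0,0],[0,0,0]],[[10,0,0],[0,0,0]],[[5,0,0],[0,0,0]],[[5,0,0],[0,0,0]],[[5,0,0],[0,0,0]],[[5,0,0],[0,0,0]],[[5,0,0],[0,0,0]],[[5,0,0],[0,0,0]]])

```text
t: 3.53
tool_pos: [0.4821, -0.0598, 0.3009]
orientation: [2.294, 2.143, 0.0]
force: [0.0, -3.4, 1.5]
opening: 0.0006
gripper_force: 1.6
```

Request:
apply_moves(series=[[[4,0,0],[0,0,0]],[[4,0,0],[0,0,0]],[[3,0,0],[0,0,0]],[[0,0,0],[0,0,0]]])

```text
t: 3.87
tool_pos: [0.4827, -0.0485, 0.3003]
orientation: [2.294, 2.144, 0.0]
force: [1.5, -3.5, 0.7]
opening: 0.0003
gripper_force: 1.8
```

Request:
apply_moves(series=[[[3,0,0],[0,0,0]],[[3,0,0],[0,0,0]],[[2,0,0],[0,0,0]],[[0,0,0],[0,0,0]]])

```text
t: 4.2
tool_pos: [0.4831, -0.0422, 0.2998]
orientation: [2.293, 2.141, -0.005]
force: [1.3, -15.9, -3.1]
opening: 0.0006
gripper_force: 7.1
```

Request:
apply_moves(series=[[[1.5,0,0],[0,0,0]],[[0,0,0],[0,0,0]]])

```text
t: 4.37
tool_pos: [0.4832, -0.0416, 0.2998]
orientation: [2.293, 2.14, -0.007]
force: [2.2, -21.5, -4.4]
opening: 0.0005
gripper_force: 9.5
```

Request:
apply_moves(series=[[[1.5,0,0],[0,0,0]],[[0,0,0],[0,0,0]]])

```text
t: 4.53
tool_pos: [0.4832, -0.0409, 0.2997]
orientation: [2.292, 2.139, -0.009]
force: [1.4, -26.7, -4.7]
opening: 0.0003
gripper_force: 12.0
```

Request:
apply_moves(series=[[[-10,0,0],[0,0,0]],[[-15,0,0],[0,0,0]],[[-15,0,0],[0,0,0]],[[-14,0,0],[0,0,0]],[[0,0,0],[0,0,0]]])

```text
t: 4.95
tool_pos: [0.4793, -0.0928, 0.2997]
orientation: [-2.297, -2.143, 0.0]
force: [-0.3, -0.2, -0.5]
opening: 0.0001
gripper_force: 0.0
```

```bash
cat > m.py <<'E'
from h import *
s=robot.read_state(); print(s['t'],s['tool_pos'],s['force'])
u=np.array([.0683,.9977]); w=np.array([-.9977,.0683]); o=np.array([.4914,.0736])
for n in ('wrist','top','side'):
    im,d,K=grab(n); P=pts(d,K); cv2.imwrite('pics/last_%s.png'%n,im)
    H,S,V=[a.astype(int) for a in cv2.split(cv2.cvtColor(im,cv2.COLOR_BGR2HSV))]
    Z=P[...,2]; C=np.stack([(P[...,:2]-o)@u,(P[...,:2]-o)@w],-1)*1000
    def rep(nm,m):
        q=np.c_[C[m],Z[m]*1000]
        if len(q)>4: print(n,nm,m.sum(),np.median(q,0).round(1),np.percentile(q,[2,98],axis=0).round(1).tolist())
    box=(abs(C[...,1])<70)&(C[...,0]>-170)&(C[...,0]<280)
    rep('roller',box&(Z>.125)&(Z<.16)&(V<90)&(abs(C[...,1])<22)&(C[...,0]<-80)&(C[...,0]>-155))
    rep('red',box&((H<5)|(H>172))&(S>150)&(V>60)&(Z>.085)&(Z<.115))
    rep('orangejaw',box&(H>5)&(H<20)&(S>150)&(V>70)&(Z>.066)&(Z<.1)&(C[...,0]>-70)&(C[...,0]<110))
    rep('darkcap',box&(V<110)&(Z>.060)&(Z<.072)&(C[...,0]>55)&(C[...,0]<140)&(abs(C[...,1])<60)&((abs(C[...,1])>46)))
    rep('light',box&(V>120)&(S<140)&(Z>.055)&(Z<.075)&(C[...,0]>60)&(C[...,0]<200))
E
python3 m.py; python3 - <<'E'
E
```

```text
4.95 [ 0.47932761 -0.09284685  0.29969866] [-0.32344791 -0.20934877 -0.50673271]
wrist roller 2644 [-136.1    0.4  143.6] [[-144.9, -19.7, 137.3], [-131.5, 21.1, 145.6]]
wrist red 2087 [-39.    1.8 105.5] [[-42.2, -18.6, 96.3], [-30.7, 21.8, 109.4]]
wrist orangejaw 57 [-41.9   8.1  97.4] [[-42.4, -20.3, 95.9], [-31.6, 22.0, 99.1]]
top red 290 [-12.5   2.6  97.1] [[-41.4, -20.1, 89.9], [36.3, 20.4, 108.5]]
top orangejaw 209 [55.5  4.2 82. ] [[0.3, -40.5, 66.7], [66.6, 42.1, 96.5]]
top darkcap 67 [102.7  46.9  65.6] [[92.8, -57.2, 60.4], [114.1, 58.5, 70.5]]
top light 836 [164.1   5.2  66.6] [[128.4, -56.1, 59.4], [198.8, 58.5, 72.5]]
side roller 47 [-134.4    3.6  141.6] [[-151.5, -14.7, 136.0], [-129.3, 19.5, 144.7]]
side red 229 [-14.5   3.6  96.1] [[-39.8, -16.9, 90.5], [43.1, 20.4, 107.8]]
side orangejaw 221 [63.7  4.4 80.8] [[-7.6, -41.6, 68.0], [67.8, 43.8, 95.9]]
side darkcap 60 [108.3  49.6  64.6] [[95.7, -53.1, 60.6], [118.7, 59.4, 67.1]]
side light 954 [164.8   5.1  64.9] [[124.7, -55.9, 59.4], [198.1, 61.2, 67.5]]
```

Stroke 1 moved the jaw about 15 mm. The roller may still be returning, so I'll check again after a short wait.

Request:
apply_moves(series=[[[0,0,0],[0,0,0]],[[0,0,0],[0,0,0]],[[0,0,0],[0,0,0]]])

```text
t: 5.35
tool_pos: [0.4795, -0.091, 0.2997]
orientation: [-2.295, -2.145, -0.0]
force: [-0.1, -0.1, 1.0]
opening: 0.0004
gripper_force: 0.0
```

```bash
python3 m.py
```

```text
5.35 [ 0.47951609 -0.09104975  0.29969988] [-0.09267425 -0.11831934  1.01565388]
wrist roller 2544 [-139.2    0.8  142.8] [[-148.0, -19.5, 135.8], [-134.8, 21.0, 144.9]]
wrist red 2411 [-38.    1.5 101.8] [[-42.2, -18.9, 96.1], [-28.9, 21.8, 109.4]]
wrist orangejaw 60 [-41.9   6.9  97.1] [[-42.3, -20.7, 94.8], [-29.1, 21.6, 98.6]]
top red 293 [-12.4   2.7  97.4] [[-41.3, -20.2, 90.1], [36.9, 20.2, 108.4]]
top orangejaw 220 [55.4  4.5 81.8] [[-3.1, -41.9, 66.3], [66.8, 42.2, 96.7]]
top darkcap 65 [104.5  47.1  65.1] [[93.0, -57.9, 60.8], [114.7, 58.3, 71.0]]
top light 827 [164.    5.6  66.3] [[129.0, -56.4, 59.8], [198.6, 58.3, 72.9]]
side roller 44 [-137.4    3.2  139.7] [[-144.1, -16.0, 133.8], [-133.0, 20.6, 144.5]]
side red 230 [-12.4   3.9  96.2] [[-38.9, -16.9, 89.4], [40.3, 20.4, 107.6]]
side orangejaw 220 [63.4  3.4 80.5] [[-8.2, -42.2, 69.2], [67.3, 43.5, 96.0]]
side darkcap 54 [106.8  49.4  64.3] [[95.6, -53.2, 61.5], [117.3, 59.2, 67.5]]
side light 956 [164.9   4.9  64.9] [[122.0, -55.2, 59.2], [198.4, 61.2, 67.6]]
```

View pics/last_wrist.png

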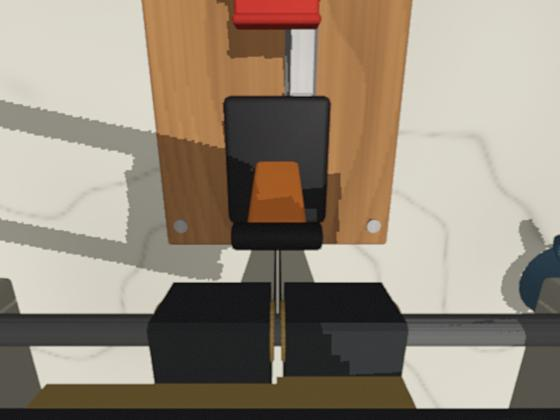

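Now the roller is fully back. Stroke 2:

Request:
apply_moves(series=[[[5,0,0],[0,0,0]],[[5,0,0],[0,0,0]],[[5,0,0],[0,0,0]],[[5,0,0],[0,0,0]],[[5,0,0],[0,0,0]],[[5,0,0],[0,0,0]],[[4,0,0],[0,0,0]],[[4,0,0],[0,0,0]],[[3,0,0],[0,0,0]],[[3,0,0],[0,0,0]],[[0,0,0],[0,0,0]]])

```text
t: 6.42
tool_pos: [0.4825, -0.0474, 0.2996]
orientation: [2.295, 2.145, -0.0]
force: [1.3, -4.6, -1.0]
opening: 0.0002
gripper_force: 1.8
```

Request:
apply_moves(series=[[[2,0,0],[0,0,0]],[[2,0,0],[0,0,0]],[[0,0,0],[0,0,0]]])

```text
t: 6.67
tool_pos: [0.4827, -0.0439, 0.2994]
orientation: [2.295, 2.144, -0.001]
force: [1.6, -7.0, -2.2]
opening: 0.0005
gripper_force: 2.8
```

Request:
apply_moves(series=[[[2,0,0],[0,0,0]],[[0,0,0],[0,0,0]]])

```text
t: 6.83
tool_pos: [0.4828, -0.0428, 0.2994]
orientation: [2.294, 2.143, -0.004]
force: [1.9, -12.3, -3.5]
opening: 0.0005
gripper_force: 5.7
```

Request:
apply_moves(series=[[[-10,0,0],[0,0,0]],[[-15,0,0],[0,0,0]],[[-15,0,0],[0,0,0]],[[-10,0,0],[0,0,0]],[[0,0,0],[0,0,0]],[[0,0,0],[0,0,0]],[[0,0,0],[0,0,0]],[[0,0,0],[0,0,0]]])

```text
t: 7.5
tool_pos: [0.4795, -0.091, 0.2997]
orientation: [-2.295, -2.145, -0.0]
force: [-0.3, -0.6, 0.1]
opening: 0.0006
gripper_force: 0.0
```

```bash
python3 m.py; python3 -c "
import cv2;a=cv2.imread('pics/last_top.png')[200:285,155:335];b=cv2.imread('pics/last_side.png')[210:340,220:360]
cv2.imwrite('pics/c2.png',cv2.resize(a,None,fx=4,fy=4,interpolation=2))"
```

```text
7.5 [ 0.47950014 -0.09104663  0.29967418] [-0.27842835 -0.63354866  0.10082905]
wrist roller 2570 [-137.4    0.8  143.3] [[-145.6, -19.8, 136.2], [-133.1, 21.0, 145.2]]
top red 292 [ 2.6  0.9 97. ] [[-24.2, -20.3, 90.3], [53.6, 20.5, 108.4]]
top orangejaw 220 [72.3 -1.2 81.7] [[11.6, -42.1, 66.5], [83.8, 42.6, 96.5]]
top darkcap 68 [102.5  47.1  66. ] [[93.0, -57.2, 60.5], [122.1, 58.3, 71.4]]
top light 835 [163.8   5.   66.5] [[128.5, -55.8, 59.0], [198.5, 58.4, 72.7]]
side roller 45 [-137.     3.6  140.4] [[-143.6, -15.5, 133.3], [-131.1, 20.2, 144.4]]
side red 237 [ 1.5  3.6 96.1] [[-23.3, -16.7, 90.4], [58.1, 20.8, 107.9]]
side orangejaw 230 [79.   4.  80.1] [[2.4, -42.0, 68.2], [84.2, 43.6, 95.5]]
side darkcap 57 [106.9  49.1  64.8] [[93.5, -53.7, 60.9], [117.9, 59.1, 67.2]]
side light 952 [165.7   4.6  65. ] [[128.6, -55.9, 59.4], [198.4, 61.4, 67.6]]
```

View pics/c2.png

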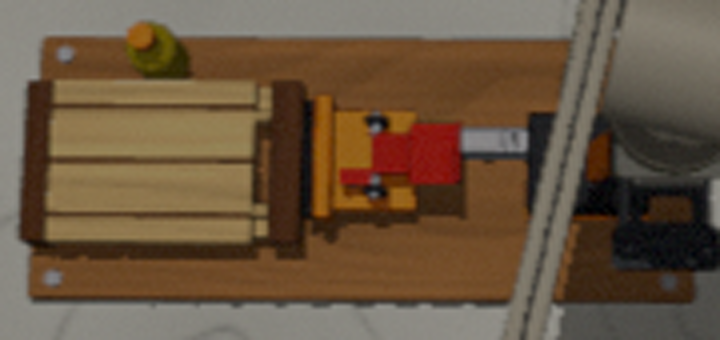

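Jaw is at about 32 mm with the pad (x≈308 in the crop) at the cap (x≈303). The gap to the board is about 10 mm (255–270 px). Stroke 3, with care:

Request:
apply_moves(series=[[[-4,0,0],[0,0,0]],[[0,0,0],[0,0,0]],[[0,0,0],[0,0,0]],[[0,0,0],[0,0,0]],[[4,0,0],[0,0,0]],[[4,0,0],[0,0,0]],[[4,0,0],[0,0,0]],[[4,0,0],[0,0,0]],[[4,0,0],[0,0,0]],[[4,0,0],[0,0,0]],[[2,0,0],[0,0,0]],[[0,0,0],[0,0,0]]])

```text
t: 8.65
tool_pos: [0.4811, -0.0699, 0.3001]
orientation: [2.294, 2.144, -0.002]
force: [-1.0, -6.1, 1.9]
opening: 0.0006
gripper_force: 3.2
```

Request:
apply_moves(series=[[[2,0,0],[0,0,0]],[[2,0,0],[0,0,0]],[[0,0,0],[0,0,0]]])

```text
t: 8.9
tool_pos: [0.4814, -0.0663, 0.3004]
orientation: [2.294, 2.143, -0.002]
force: [-1.9, -9.0, 3.4]
opening: 0.0005
gripper_force: 4.2
```

Request:
apply_moves(series=[[[2,0,0],[0,0,0]],[[2,0,0],[0,0,0]],[[0,0,0],[0,0,0]]])

```text
t: 9.15
tool_pos: [0.4817, -0.0622, 0.3004]
orientation: [2.294, 2.143, -0.001]
force: [-0.3, -7.0, 3.3]
opening: 0.0004
gripper_force: 3.7
```

Request:
apply_moves(series=[[[2,0,0],[0,0,0]],[[2,0,0],[0,0,0]],[[0,0,0],[0,0,0]]])

```text
t: 9.4
tool_pos: [0.482, -0.0581, 0.3003]
orientation: [2.294, 2.143, -0.001]
force: [0.6, -6.2, 2.3]
opening: 0.0005
gripper_force: 3.1
```

Request:
apply_moves(series=[[[2,0,0],[0,0,0]],[[2,0,0],[0,0,0]],[[0,0,0],[0,0,0]]])

```text
t: 9.65
tool_pos: [0.4823, -0.0543, 0.3003]
orientation: [2.294, 2.143, -0.002]
force: [-0.7, -8.4, 2.9]
opening: 0.0005
gripper_force: 4.1
```

Request:
apply_moves(series=[[[2,0,0],[0,0,0]],[[0,0,0],[0,0,0]]])

```text
t: 9.82
tool_pos: [0.4824, -0.0528, 0.3003]
orientation: [2.294, 2.142, -0.003]
force: [-0.3, -10.7, 2.3]
opening: 0.0005
gripper_force: 5.5
```

Request:
apply_moves(series=[[[2,0,0],[0,0,0]],[[0,0,0],[0,0,0]]])

```text
t: 9.98
tool_pos: [0.4825, -0.051, 0.3002]
orientation: [2.294, 2.142, -0.003]
force: [-0.4, -12.4, 0.5]
opening: 0.0005
gripper_force: 6.0
```

Request:
apply_moves(series=[[[1,0,0],[0,0,0]],[[0,0,0],[0,0,0]]])

```text
t: 10.15
tool_pos: [0.4826, -0.0501, 0.3002]
orientation: [2.294, 2.142, -0.004]
force: [0.2, -12.3, 1.4]
opening: 0.0001
gripper_force: 6.2
```

Request:
apply_moves(series=[[[1,0,0],[0,0,0]],[[0,0,0],[0,0,0]]])

```text
t: 10.32
tool_pos: [0.4826, -0.0491, 0.3002]
orientation: [2.294, 2.141, -0.004]
force: [0.1, -12.0, 1.1]
opening: 0.0003
gripper_force: 6.1
```

Request:
apply_moves(series=[[[1,0,0],[0,0,0]],[[0,0,0],[0,0,0]]])

```text
t: 10.48
tool_pos: [0.4827, -0.048, 0.3]
orientation: [2.294, 2.142, -0.003]
force: [0.8, -11.5, -0.7]
opening: 0.0006
gripper_force: 5.7
```

Request:
apply_moves(series=[[[1,0,0],[0,0,0]],[[0,0,0],[0,0,0]]])

```text
t: 10.65
tool_pos: [0.4828, -0.0472, 0.3]
orientation: [2.294, 2.141, -0.004]
force: [0.4, -12.4, -0.8]
opening: 0.0006
gripper_force: 6.5
```

```bash
cat > g.py <<'E'
from h import *
import sys
im,d,K=grab('top'); f=robot.read_state()['force'][1]
# cap gap: along clamp line at several y offsets, brightness profile on z=.066
u=np.array([.0683,.9977]); w=np.array([-.9977,.0683]); o=np.array([.4914,.0736]); E=np.array(K['extrinsics'])
xs=np.arange(85,150,1.0); g=cv2.cvtColor(im,cv2.COLOR_BGR2GRAY).astype(np.float32)
def prof(ys):
    out=[]
    for y in ys:
        p=np.array([[*(o+x/1000*u+y/1000*w),.066] for x in xs]); c=p@E[:3,:3].T+E[:3,3]
        a=(c[:,0]/c[:,2]*K['fx']+K['cx']).astype(np.float32); b=(c[:,1]/c[:,2]*K['fy']+K['cy']).astype(np.float32)
        out.append(cv2.remap(g,a[None],b[None],1)[0])
    return np.mean(out,0)
print('f',f); print('board',[int(v) for v in prof(range(-25,26,3))[::3]])
print('dowels',[int(v) for v in prof([-44,-41,41,44])[::3]]); print('x',xs[::3].astype(int).tolist())
cv2.imwrite('pics/%s.png'%sys.argv[1],cv2.resize(im[200:285,155:335],None,fx=4,fy=4,interpolation=2))
E
python3 g.py g1; python3 m.py | grep -E "top|side"
```

```text
f -12.842388389695573
board [75, 93, 99, 92, 62, 27, 20, 36, 43, 44, 44, 43, 40, 38, 59, 105, 118, 119, 118, 118, 118, 118]
dowels [57, 78, 83, 75, 49, 27, 25, 36, 43, 45, 44, 43, 40, 39, 60, 87, 93, 93, 94, 94, 94, 95]
x [85, 88, 91, 94, 97, 100, 103, 106, 109, 112, 115, 118, 121, 124, 127, 130, 133, 136, 139, 142, 145, 148]
top red 294 [16.5  2.7 94.1] [[-12.5, -19.8, 86.9], [67.9, 20.5, 102.7]]
top orangejaw 225 [85.2  0.6 82.6] [[27.2, -40.4, 66.4], [97.1, 42.9, 96.2]]
top darkcap 67 [115.1  46.9  66.8] [[104.3, -57.1, 60.6], [126.0, 58.5, 70.7]]
top light 816 [164.1   5.6  66.1] [[130.3, -56.2, 59.4], [198.3, 58.6, 72.6]]
side roller 57 [-98.9   1.9 142.1] [[-112.7, -15.8, 134.3], [-93.4, 20.1, 146.0]]
side red 226 [14.9  3.9 93. ] [[-10.7, -16.6, 88.9], [71.0, 20.9, 101.1]]
side orangejaw 230 [92.9  2.6 80.9] [[1.4, -41.8, 68.3], [97.3, 43.5, 94.8]]
side darkcap 39 [116.   50.8  65.1] [[107.0, -53.7, 62.8], [126.0, 59.2, 66.7]]
side light 969 [165.4   5.6  65. ] [[127.1, -55.4, 61.0], [198.8, 61.2, 67.9]]
```

The cap is almost home, but it is close to the trigger's end stop. A fresh stroke will give an unambiguous squeeze mid-stroke.

Request:
apply_moves(series=[[[-5,0,0],[0,0,0]],[[-10,0,0],[0,0,0]],[[-13,0,0],[0,0,0]],[[-13,0,0],[0,0,0]],[[-8,0,0],[0,0,0]],[[0,0,0],[0,0,0]],[[0,0,0],[0,0,0]],[[0,0,0],[0,0,0]],[[0,0,0],[0,0,0]],[[0,0,0],[0,0,0]],[[0,0,0],[0,0,0]],[[0,0,0],[0,0,0]]])

```text
t: 11.85
tool_pos: [0.4793, -0.0944, 0.2998]
orientation: [-2.295, -2.145, -0.0]
force: [0.6, -0.3, 0.8]
opening: 0.0004
gripper_force: 0.0
```

```bash
python3 g.py g2; python3 m.py | grep -E "top|roller"
```

```text
f 0.6337663035285906
board [96, 100, 83, 48, 21, 13, 20, 38, 43, 45, 44, 43, 41, 39, 59, 105, 119, 119, 119, 119, 119, 118]
dowels [81, 83, 73, 49, 34, 28, 26, 36, 44, 45, 44, 42, 41, 41, 60, 88, 94, 94, 95, 96, 95, 96]
x [85, 88, 91, 94, 97, 100, 103, 106, 109, 112, 115, 118, 121, 124, 127, 130, 133, 136, 139, 142, 145, 148]
wrist roller 2500 [-138.1    0.7  143.2] [[-145.1, -19.8, 136.8], [-133.7, 21.0, 145.1]]
top roller 12 [-134.7    2.7  130.4] [[-139.6, -10.3, 125.2], [-132.6, 20.9, 134.7]]
top red 297 [13.5  2.5 96.8] [[-15.5, -19.9, 89.7], [65.4, 20.6, 108.7]]
top orangejaw 211 [81.9  2.9 83. ] [[26.7, -41.9, 66.7], [93.4, 42.7, 96.9]]
top darkcap 69 [114.3  46.7  65.8] [[102.5, -57.3, 61.0], [125.9, 58.5, 70.8]]
top light 821 [164.5   5.1  66.6] [[130.1, -56.1, 59.8], [198.5, 58.5, 72.8]]
side roller 43 [-136.     3.7  140.9] [[-140.9, -15.3, 135.6], [-131.5, 20.7, 145.1]]
```

Request:
apply_moves(series=[[[4,0,0],[0,0,0]],[[4,0,0],[0,0,0]],[[4,0,0],[0,0,0]],[[3,0,0],[0,0,0]],[[2,0,0],[0,0,0]],[[0,0,0],[0,0,0]]])

```text
t: 12.55
tool_pos: [0.4805, -0.0773, 0.2999]
orientation: [2.295, 2.145, 0.0]
force: [0.5, -1.9, -0.0]
opening: 0.0005
gripper_force: 0.7
```

Request:
apply_moves(series=[[[2,0,0],[0,0,0]],[[2,0,0],[0,0,0]],[[0,0,0],[0,0,0]]])

```text
t: 12.8
tool_pos: [0.4808, -0.0735, 0.2998]
orientation: [2.296, 2.145, 0.0]
force: [-0.1, -1.0, 1.5]
opening: 0.001
gripper_force: 0.8
```

Request:
apply_moves(series=[[[2,0,0],[0,0,0]],[[0,0,0],[0,0,0]]])

```text
t: 12.97
tool_pos: [0.4809, -0.0716, 0.2998]
orientation: [2.296, 2.145, 0.0]
force: [-0.7, -1.7, 0.4]
opening: 0.0005
gripper_force: 1.0
```

Request:
apply_moves(series=[[[2,0,0],[0,0,0]],[[0,0,0],[0,0,0]]])

```text
t: 13.13
tool_pos: [0.481, -0.0698, 0.2998]
orientation: [2.295, 2.144, -0.0]
force: [1.0, -3.9, 0.2]
opening: 0.0006
gripper_force: 1.8
```

Request:
apply_moves(series=[[[2,0,0],[0,0,0]],[[0,0,0],[0,0,0]]])

```text
t: 13.3
tool_pos: [0.4811, -0.0679, 0.2999]
orientation: [2.295, 2.144, -0.001]
force: [-0.2, -5.2, 1.8]
opening: 0.0003
gripper_force: 2.4
```

Request:
apply_moves(series=[[[2,0,0],[0,0,0]],[[0,0,0],[0,0,0]]])

```text
t: 13.47
tool_pos: [0.4813, -0.0658, 0.2999]
orientation: [2.295, 2.144, -0.0]
force: [-0.9, -5.1, 2.0]
opening: 0.0002
gripper_force: 2.2
```

Request:
apply_moves(series=[[[1.5,0,0],[0,0,0]],[[0,0,0],[0,0,0]]])

```text
t: 13.63
tool_pos: [0.4814, -0.0643, 0.2999]
orientation: [2.295, 2.144, 0.0]
force: [-1.0, -5.0, 2.7]
opening: 0.0002
gripper_force: 2.4
```

Request:
apply_moves(series=[[[2,0,0],[0,0,0]],[[0,0,0],[0,0,0]]])

```text
t: 13.8
tool_pos: [0.4816, -0.0626, 0.3]
orientation: [2.295, 2.144, -0.001]
force: [0.2, -7.4, 1.6]
opening: 0.0007
gripper_force: 3.6
```

Request:
apply_moves(series=[[[1.5,0,0],[0,0,0]],[[0,0,0],[0,0,0]]])

```text
t: 13.97
tool_pos: [0.4817, -0.0614, 0.3001]
orientation: [2.295, 2.143, -0.002]
force: [-0.9, -9.4, 2.1]
opening: 0.0004
gripper_force: 4.6
```

Request:
apply_moves(series=[[[1.5,0,0],[0,0,0]],[[0,0,0],[0,0,0]]])

```text
t: 14.13
tool_pos: [0.4817, -0.0602, 0.3001]
orientation: [2.295, 2.143, -0.002]
force: [-0.5, -10.9, 3.1]
opening: 0.0008
gripper_force: 5.5
```

Request:
apply_moves(series=[[[1.5,0,0],[0,0,0]],[[0,0,0],[0,0,0]]])

```text
t: 14.3
tool_pos: [0.4818, -0.059, 0.3002]
orientation: [2.294, 2.142, -0.003]
force: [-2.1, -12.7, 4.2]
opening: 0.0003
gripper_force: 6.4
```

Request:
apply_moves(series=[[[1,0,0],[0,0,0]],[[0,0,0],[0,0,0]]])

```text
t: 14.47
tool_pos: [0.4819, -0.0582, 0.3002]
orientation: [2.294, 2.142, -0.004]
force: [-2.5, -13.2, 2.7]
opening: 0.0008
gripper_force: 7.0
```

Request:
apply_moves(series=[[[1,0,0],[0,0,0]],[[0,0,0],[0,0,0]]])

```text
t: 14.63
tool_pos: [0.4819, -0.0574, 0.3003]
orientation: [2.294, 2.142, -0.004]
force: [-3.0, -14.8, 3.1]
opening: 0.0004
gripper_force: 7.6
```

Request:
apply_moves(series=[[[1,0,0],[0,0,0]],[[0,0,0],[0,0,0]]])

```text
t: 14.8
tool_pos: [0.482, -0.0565, 0.3003]
orientation: [2.294, 2.142, -0.005]
force: [-2.3, -16.3, 2.6]
opening: 0.0004
gripper_force: 8.2
```

Request:
apply_moves(series=[[[0.7,0,0],[0,0,0]],[[0,0,0],[0,0,0]]])

```text
t: 14.97
tool_pos: [0.482, -0.056, 0.3003]
orientation: [2.294, 2.141, -0.005]
force: [-3.0, -16.8, 2.9]
opening: 0.0004
gripper_force: 8.6
```

Request:
apply_moves(series=[[[1,0,0],[0,0,0]],[[0,0,0],[0,0,0]]])

```text
t: 15.13
tool_pos: [0.4821, -0.0551, 0.3003]
orientation: [2.294, 2.141, -0.005]
force: [-2.7, -18.2, 3.6]
opening: 0.0003
gripper_force: 9.2
```

```bash
python3 g.py g3
python3 - <<'E'
from h import *
f=[]
for i in range(4): robot.read_camera('top'); f.append(robot.read_state()['force'])
print(np.round(f,1))
E
```

```text
f -17.86079979112048
board [66, 78, 97, 99, 78, 41, 21, 35, 44, 43, 44, 43, 41, 39, 60, 105, 119, 118, 118, 118, 118, 118]
dowels [51, 70, 82, 82, 73, 46, 27, 34, 42, 44, 43, 43, 39, 40, 61, 88, 94, 94, 94, 95, 95, 96]
x [85, 88, 91, 94, 97, 100, 103, 106, 109, 112, 115, 118, 121, 124, 127, 130, 133, 136, 139, 142, 145, 148]
[[ -4.2 -18.2   2.9]
 [ -3.2 -18.6   3.5]
 [ -3.1 -17.2   3.3]
 [ -1.7 -17.9   3.2]]
```

Request:
apply_moves(series=[[[0.3,0,0],[0,0,0]],[[0,0,0],[0,0,0]],[[0,0,0],[0,0,0]],[[0,0,0],[0,0,0]],[[0,0,0],[0,0,0]],[[0,0,0],[0,0,0]],[[0,0,0],[0,0,0]],[[0,0,0],[0,0,0]],[[0,0,0],[0,0,0]],[[0,0,0],[0,0,0]],[[0,0,0],[0,0,0]],[[0,0,0],[0,0,0]]])

```text
t: 16.38
tool_pos: [0.4821, -0.055, 0.3003]
orientation: [2.294, 2.141, -0.006]
force: [-2.8, -19.8, 3.4]
opening: 0.0002
gripper_force: 9.5
```

Request:
apply_moves(series=[[[0,0,0],[0,0,0]],[[0,0,0],[0,0,0]],[[0,0,0],[0,0,0]],[[0,0,0],[0,0,0]]])

```text
t: 16.72
tool_pos: [0.4821, -0.055, 0.3003]
orientation: [2.294, 2.141, -0.005]
force: [-2.9, -19.0, 4.2]
opening: 0.0002
gripper_force: 9.5
```

Request:
apply_moves(series=[[[-5,0,0],[0,0,0]],[[-10,0,0],[0,0,0]],[[-12,0,0],[0,0,0]],[[-12,0,0],[0,0,0]],[[-8,0,0],[0,0,0]],[[0,0,-20],[0,0,0]],[[0,0,-30],[0,0,0]],[[0,0,-20],[0,0,0]],[[0,0,0],[0,0,0]]])

```text
t: 17.47
tool_pos: [0.4801, -0.1005, 0.3747]
orientation: [2.292, 2.14, 0.006]
force: [1.2, 0.5, 1.0]
opening: 0.0005
gripper_force: 0.0
```

```bash
python3 g.py g4; python3 m.py
```

```text
f -1.2754912876057112
board [71, 90, 101, 100, 73, 33, 21, 36, 44, 45, 45, 44, 42, 40, 61, 106, 119, 120, 119, 120, 120, 119]
dowels [52, 75, 83, 79, 59, 35, 26, 35, 43, 45, 44, 43, 41, 40, 61, 89, 95, 95, 96, 96, 96, 97]
x [85, 88, 91, 94, 97, 100, 103, 106, 109, 112, 115, 118, 121, 124, 127, 130, 133, 136, 139, 142, 145, 148]
17.5167 [ 0.47972668 -0.10031222  0.37240677] [ 0.39821661 -1.27549129 -0.56115604]
wrist roller 1195 [-139.4    1.   143.1] [[-147.1, -19.6, 136.7], [-134.4, 20.9, 145.1]]
top roller 62 [-139.8    4.   141.9] [[-148.2, -20.2, 126.5], [-134.8, 21.4, 147.5]]
top red 299 [18.7  2.8 96.7] [[-9.8, -20.2, 90.3], [68.4, 20.9, 106.0]]
top orangejaw 209 [86.8 -3.1 82. ] [[25.6, -41.8, 66.3], [97.9, 42.6, 95.8]]
top darkcap 68 [115.3  46.8  65.1] [[104.6, -57.3, 60.2], [125.8, 58.3, 71.0]]
top light 821 [164.1   5.6  66.5] [[129.5, -56.0, 60.1], [198.7, 58.7, 72.7]]
side roller 36 [-136.     1.8  140. ] [[-141.0, -14.7, 136.0], [-130.9, 19.4, 143.0]]
side red 238 [17.6  4.  95.4] [[-9.7, -16.9, 90.8], [71.7, 20.7, 106.2]]
side orangejaw 216 [93.9  3.2 80.7] [[18.7, -40.4, 68.8], [98.1, 43.8, 96.2]]
side darkcap 41 [115.9  49.8  64.7] [[106.6, -52.4, 62.8], [124.9, 59.0, 67.7]]
side light 964 [164.7   5.6  65. ] [[127.8, -55.0, 61.6], [198.7, 61.4, 67.7]]
```

Squeeze held above 17 N for over 1.5 s. The cap is home, the trigger is back, and the jaw is at about 47 mm. I'll go over to the lever plate, centred near clamp x = +8.

Request:
apply_moves(series=[[[20,0,-4],[0,0,0]],[[35,0,0],[0,0,0]],[[35,0,0],[0,0,0]],[[35,0,0],[0,0,0]],[[35,0,0],[0,0,0]],[[20,0,0],[0,0,0]],[[0,0,20],[0,0,0]],[[0,0,0],[0,0,0]]])

```text
t: 18.33
tool_pos: [0.4897, 0.0812, 0.3491]
orientation: [-2.289, -2.145, 0.008]
force: [-0.1, -0.4, -0.9]
opening: 0.0005
gripper_force: 0.0
```

```bash
python3 - <<'E'
from h import *
s=robot.read_state(); p=s['tool_pos']; u=np.array([.0683,.9977]); w=np.array([-.9977,.0683]); o=np.array([.4914,.0736])
print(p,(p[:2]-o)@u*1000,(p[:2]-o)@w*1000,s['force'])
im,d,K=grab('side'); cv2.imwrite('pics/s5.png',cv2.resize(im[170:350,200:380],None,fx=3.3,fy=3.3,interpolation=2))
E
python3 m.py|grep red
```

```text
[0.48970258 0.08116819 0.34909051] 7.4348473543492934 2.2104234343788307 [-0.11301141 -0.43094703 -0.91985298]
wrist red 4439 [21.   3.3 96.3] [[-7.9, -18.7, 92.1], [72.4, 22.1, 106.7]]
top red 28 [62.6 17.1 92.5] [[53.4, 11.1, 88.2], [74.0, 20.6, 97.7]]
side red 226 [16.7  3.  95.4] [[-9.0, -16.5, 90.3], [72.1, 20.6, 105.6]]
```

View pics/s5.png

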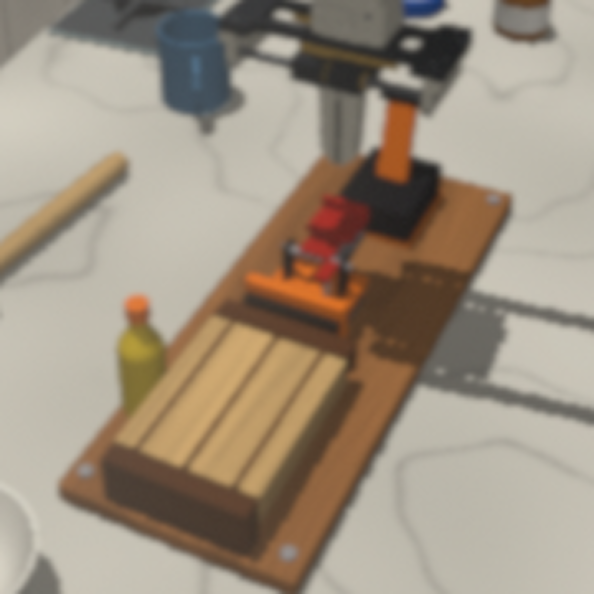

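The side view shows the fingertips at crop (345,160), right above the red plate (335,215), and the cap closed up. Lowering onto the plate.

Request:
apply_moves(series=[[[1,0,20],[0,0,0]],[[0,0,20],[0,0,0]],[[0,0,15],[0,0,0]],[[0,0,5],[0,0,0]],[[0,0,3],[0,0,0]],[[0,0,0],[0,0,0]]])

```text
t: 19.03
tool_pos: [0.4914, 0.0805, 0.291]
orientation: [-2.297, -2.144, -0.0]
force: [0.6, 0.3, 0.8]
opening: 0.0005
gripper_force: 0.0
```

Request:
apply_moves(series=[[[0,0,2],[0,0,0]],[[0,0,2],[0,0,0]],[[0,0,0],[0,0,0]]])

```text
t: 19.28
tool_pos: [0.4915, 0.0809, 0.2873]
orientation: [2.295, 2.144, 0.001]
force: [-0.4, -0.5, -1.1]
opening: 0.0004
gripper_force: 0.0
```

Request:
apply_moves(series=[[[0,0,2],[0,0,0]],[[0,0,0],[0,0,0]]])

```text
t: 19.45
tool_pos: [0.4913, 0.081, 0.2848]
orientation: [2.295, 2.145, 0.0]
force: [0.3, 0.1, 0.3]
opening: 0.0004
gripper_force: 0.0
```

Request:
apply_moves(series=[[[0,0,2],[0,0,0]],[[0,0,2],[0,0,0]],[[0,0,0],[0,0,0]]])

```text
t: 19.7
tool_pos: [0.4915, 0.0808, 0.281]
orientation: [2.295, 2.144, 0.0]
force: [-1.2, -1.3, 5.4]
opening: 0.0001
gripper_force: 2.7
```

Request:
apply_moves(series=[[[0,0,2],[0,0,0]],[[0,0,0],[0,0,0]]])

```text
t: 19.87
tool_pos: [0.4914, 0.0808, 0.2788]
orientation: [2.295, 2.144, 0.0]
force: [0.5, -2.3, 2.7]
opening: 0.0005
gripper_force: 1.2
```

Request:
apply_moves(series=[[[0,0,2],[0,0,0]],[[0,0,0],[0,0,0]]])

```text
t: 20.03
tool_pos: [0.4914, 0.0808, 0.2766]
orientation: [2.295, 2.144, 0.0]
force: [1.3, -2.5, 2.9]
opening: 0.0002
gripper_force: 1.6
```

Request:
apply_moves(series=[[[0,0,1.5],[0,0,0]],[[0,0,0],[0,0,0]]])

```text
t: 20.2
tool_pos: [0.4914, 0.0808, 0.2752]
orientation: [2.295, 2.144, 0.0]
force: [2.2, -3.1, 2.6]
opening: 0.0004
gripper_force: 1.8
```

Request:
apply_moves(series=[[[-3,0,0.5],[0,0,0]],[[-3,0,0],[0,0,0]],[[-3,0,0],[0,0,0]],[[-3,0,0],[0,0,0]],[[-3,0,0],[0,0,0]],[[0,0,0],[0,0,0]]])

```text
t: 20.7
tool_pos: [0.49, 0.0654, 0.2746]
orientation: [-2.296, -2.144, 0.001]
force: [0.3, -1.0, 1.9]
opening: 0.0003
gripper_force: 1.5
```

```bash
python3 m.py|grep -E "red|jaw|cap"
```

```text
wrist red 5900 [24.1  5.3 92.1] [[-7.6, -18.7, 86.4], [64.8, 22.3, 97.8]]
wrist orangejaw 4736 [80.7  2.2 83.6] [[34.4, -40.9, 66.5], [107.3, 44.5, 94.3]]
wrist darkcap 746 [119.4  49.6  65.3] [[104.2, -54.8, 61.0], [128.5, 59.5, 67.3]]
top red 27 [52.8 17.3 94.4] [[43.9, 10.9, 87.4], [62.4, 20.6, 106.4]]
top orangejaw 12 [57.2 20.2 67.9] [[33.6, -4.6, 66.5], [64.4, 34.7, 84.8]]
top darkcap 57 [116.5  49.4  67. ] [[104.4, -57.4, 62.4], [125.5, 58.6, 71.4]]
side red 106 [24.1  9.4 91.6] [[-18.9, -14.5, 86.6], [66.5, 21.3, 96.9]]
side orangejaw 219 [85.2  4.7 80.7] [[40.4, -42.5, 68.7], [88.8, 43.4, 92.9]]
side darkcap 43 [116.9  50.6  65.4] [[107.2, -52.8, 62.1], [125.0, 59.3, 67.3]]
```

The jaw is sliding back and the cap stays home. Keep dragging.

Request:
apply_moves(series=[[[-3,0,0],[0,0,0]],[[-3,0,0],[0,0,0]],[[-3,0,0],[0,0,0]],[[-3,0,0],[0,0,0]],[[-3,0,0],[0,0,0]],[[-3,0,0],[0,0,0]],[[-3,0,0],[0,0,0]],[[-3,0,0],[0,0,0]],[[-3,0,0],[0,0,0]],[[-3,0,0],[0,0,0]],[[-3,0,0],[0,0,0]]])

```text
t: 21.77
tool_pos: [0.4879, 0.0327, 0.2747]
orientation: [-2.296, -2.145, 0.0]
force: [-2.5, 1.8, 2.1]
opening: 0.0005
gripper_force: 1.7
```

Request:
apply_moves(series=[[[-2,0,0],[0,0,0]],[[0,0,0],[0,0,0]]])

```text
t: 21.93
tool_pos: [0.4878, 0.0305, 0.2747]
orientation: [2.296, 2.144, -0.001]
force: [-0.7, 0.5, 2.4]
opening: 0.0007
gripper_force: 1.3
```

```bash
python3 m.py|grep -E "red|jaw|cap"
```

```text
wrist red 5897 [-11.1   5.3  92.2] [[-43.5, -19.0, 86.4], [29.4, 22.3, 97.8]]
wrist orangejaw 4557 [45.7  1.4 83.6] [[0.0, -40.7, 70.9], [53.0, 43.2, 94.6]]
top red 29 [10.1 14.6 96.6] [[1.9, -4.4, 89.2], [21.8, 20.7, 104.0]]
top orangejaw 17 [ 7.9  8.7 71.3] [[-2.9, -40.4, 66.4], [81.1, 33.5, 98.4]]
top darkcap 66 [114.8  46.3  65.9] [[103.5, -57.5, 60.7], [126.1, 58.6, 71.4]]
side red 96 [-13.    9.4  91.2] [[-51.8, -15.5, 85.5], [29.5, 21.1, 97.0]]
side orangejaw 204 [50.2  4.4 80.7] [[14.4, -42.3, 68.5], [53.7, 43.1, 89.2]]
side darkcap 41 [116.9  50.6  64.9] [[106.9, -52.4, 61.9], [125.3, 59.8, 67.1]]
```

Request:
apply_moves(series=[[[-1.5,0,0],[0,0,0]],[[-1,0,0],[0,0,0]],[[0,0,0],[0,0,0]]])

```text
t: 22.33
tool_pos: [0.4877, 0.0287, 0.2748]
orientation: [-2.295, -2.145, -0.001]
force: [-1.6, 2.5, 2.0]
opening: 0.0002
gripper_force: 2.0
```

Request:
apply_moves(series=[[[-1,0,0],[0,0,0]],[[0,0,0],[0,0,0]]])

```text
t: 22.5
tool_pos: [0.4877, 0.0282, 0.2748]
orientation: [-2.295, -2.144, -0.002]
force: [-0.4, 7.1, 1.4]
opening: 0.0003
gripper_force: 3.8
```

Request:
apply_moves(series=[[[-1,0,0],[0,0,0]],[[0,0,0],[0,0,0]]])

```text
t: 22.67
tool_pos: [0.4876, 0.0278, 0.2748]
orientation: [-2.294, -2.144, -0.004]
force: [-0.5, 11.1, 1.5]
opening: 0.0005
gripper_force: 5.5
```

The jaw is against its back stop. I'll unload, lift off and check.

Request:
apply_moves(series=[[[1.5,0,0],[0,0,0]],[[0,0,0],[0,0,0]],[[0.5,0,-5],[0,0,0]],[[0,0,-8],[0,0,0]],[[0,0,-20],[0,0,0]],[[0,0,-35],[0,0,0]],[[0,0,-35],[0,0,0]],[[-30,0,-20],[0,0,0]],[[-40,0,0],[0,0,0]],[[-40,0,0],[0,0,0]],[[-40,0,0],[0,0,0]],[[-30,0,0],[0,0,0]]])

```text
t: 23.67
tool_pos: [0.4747, -0.1541, 0.3986]
orientation: [2.295, 2.142, -0.002]
force: [1.1, -0.1, -0.6]
opening: 0.0001
gripper_force: 0.0
```

Request:
apply_moves(series=[[[-30,-30,0],[0,0,0]],[[-30,-20,0],[0,0,0]],[[0,0,0],[0,0,0]],[[0,0,0],[0,0,0]]])

```text
t: 24.0
tool_pos: [0.4209, -0.2089, 0.3981]
orientation: [2.3, 2.139, -0.001]
force: [-0.2, 0.4, 0.2]
opening: 0.0001
gripper_force: 0.0
```

```bash
python3 g.py g9; python3 m.py
```

```text
f 0.43695969789155276
board [69, 80, 77, 69, 59, 42, 29, 39, 45, 46, 46, 44, 42, 41, 62, 108, 121, 122, 122, 122, 121, 121]
dowels [75, 75, 74, 73, 65, 46, 32, 38, 45, 46, 45, 43, 43, 43, 63, 90, 97, 97, 97, 97, 98, 98]
x [85, 88, 91, 94, 97, 100, 103, 106, 109, 112, 115, 118, 121, 124, 127, 130, 133, 136, 139, 142, 145, 148]
24.05 [ 0.42158717 -0.207853    0.39814975] [ 0.18142149  0.4369597  -0.23471821]
wrist roller 1486 [-143.5    1.5  142.8] [[-148.7, -18.9, 136.1], [-136.1, 21.2, 144.9]]
top roller 82 [-142.5    0.4  142.3] [[-148.4, -20.0, 127.0], [-134.8, 20.7, 151.2]]
top red 293 [-26.8   2.4  97.3] [[-55.6, -20.1, 89.2], [22.9, 20.4, 107.3]]
top orangejaw 213 [40.4  1.6 82.5] [[-17.2, -40.7, 66.1], [51.0, 42.3, 96.8]]
top darkcap 66 [115.   46.5  65.8] [[103.2, -57.2, 61.3], [125.6, 58.4, 70.9]]
top light 836 [164.6  -2.   66.1] [[129.3, -56.6, 59.7], [198.5, 58.4, 72.8]]
side roller 35 [-136.3    2.   139.7] [[-142.0, -16.6, 133.9], [-133.3, 17.4, 145.1]]
side red 223 [-28.2   3.2  96.3] [[-54.9, -16.4, 90.8], [26.8, 20.7, 107.0]]
side orangejaw 221 [48.4  4.7 80.2] [[-24.4, -41.7, 67.5], [52.3, 43.6, 95.5]]
side darkcap 42 [116.   50.   65.1] [[106.4, -52.9, 62.9], [126.8, 59.5, 67.2]]
side light 969 [165.3   4.8  65. ] [[127.6, -55.3, 61.3], [198.9, 61.5, 67.8]]
```

View pics/g9.png

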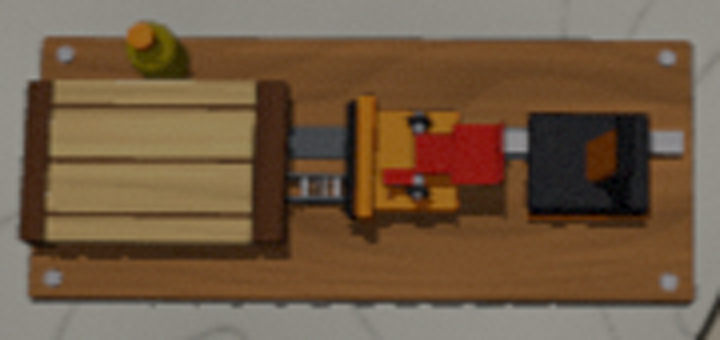

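The final crop shows the cap (x 255–288) closed against the board. The jaw is at its starting pixels (red edge 503, pad 350) and the trigger is at rest. One numeric check against the first picture, then I'll hand in.

Run:
```python
from h import *
a=cv2.imread('pics/top1.png'); b,_,_=grab('top')
def c(im):
    h=cv2.cvtColor(im,cv2.COLOR_BGR2HSV)[225:260,235:300].astype(int); m=((h[...,0]<5)|(h[...,0]>172))&(h[...,1]>180)&(h[...,2]>100)
    return np.argwhere(m).mean(0)+[225,235],m.sum()
print(c(a),c(b))
if np.abs(c(a)[0]-c(b)[0]).max()<.4: print(robot.close_job())
```

```text
(array([238.55208333, 269.16319444]), np.int64(288)) (array([238.57839721, 269.26480836]), np.int64(287))
the job is handed in; nothing more can be done
None
```

The job is handed in at about 24 s on the clock: the cap is fully home after four strokes, with the last squeeze held at about 18–19 N for over a second, and the released jaw is slid all the way back with the trigger at rest.

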